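# File a drink card in the lever arch file

## Robot

A 7-joint arm with a two-finger parallel gripper is mounted at the origin on a cart in front of the work surface, level with it; the furniture and walls round the work are solid. World frame = base frame: x ahead of the robot, y to its left, z up, the work surface at z = 0. Lengths are in m, angles in rad, forces in N, time in s.
With the tool pointing down it reaches from about 0.375 to 0.925 m from the base axis. Payload 3.1 kg.
Tool frame: the origin (TCP) lies at the very end of the fingers, on their centre line; the grasp point (between the pads) lies 19 mm behind it; z points along the fingers, y is the line along which they close (so a half turn about z gives the same grasp; the last joint's range is limited). The gripper opens to 85 mm and grips with 20 to 120 N. Pads are 22 mm wide; open, the fingers measure 114 mm over their backs; the gripper's body (76 mm by 85 mm) begins 54 mm behind the grasp point. The pads swing forward as they close: fully open they stand 13 mm farther back than shut.
Start: joints at [1.151, 0.383, 0.044, 1.598, -0.018, 1.161, -0.05], TCP at [0.206, -0.617, 0.231] pointing down, gripper open.
Joint ranges: [-2.61, 2.61], [-0.41, 2.15], [-1.48, 1.57], [0, 2.5], [-1.57, 4.71], [0.05, 1.97], [-2.85, 2.85]. Speed limits (rad/s): [2.79, 2.79, 3.14, 3.14, 3.14, 3.14, 3.14].

## Interface

Orientations are given as a unit quaternion [x, y, z, w].
In Python, from workcell import * gives the robot as it stands.
- The arm moves only by the tool apply_moves, never from a script. Its argument "plan" is text: rows parted by semicolons, each of 4 numbers parted by spaces: the shift along the tool's x, y, z in m, then the turn about the tool's z in degrees. In form: x y z roll; .... A call has exactly 8 rows; each row is the pose to reach, as a shift and turn from the pose commanded when the call began, along the tool's axes at that moment; what a row does not reach only later rows make up. A row lasts 1/8 s, in which the tool goes at most 62.5 mm and 10.7 degrees, less where a joint would pass 70% of its speed; a pose out of reach is approached as far as the arm can. A call with a gripper value outside its range is refused whole. "jaw" is the closure in counts, from 0 (fully open) to 255 (shut), set as the call begins (left out, the last holds). The fingers move at their own pace and stop on an object; the grip force is fixed at half the most. Time passes only in rows, so rows that repeat a pose let the fingers close, or fill a call up. It gives the time, the measured TCP pose, the force, the opening and the grip force at its end, in the units of the state.
- read_state(): the state, without advancing time (a new reading comes with each control period).
- read_camera(name): name is "side" or "top" or "wrist"; returns a dict with "img" (400x640x3 uint8, red, green, blue), "mtx" (3x3 intrinsics, pixels), "xyz" and "attitude" of the camera in the world. Camera axes: x right, y down, z forward; pixel columns grow to the right and rows downward; lengths in m; the calibration is good to about 2 mm. A picture is of the moment at which its call begins. There is no depth.
- job_done(): hands the job in; it is judged then, once.
Trained networks look in the newest picture that a camera, given by its name, has taken for a name from the list of things; names that differ only in an ending like _2 or _b are one class to them, and where a whole thing is asked for, a point or a joint stands for the part that bears it (a point fixed in the world has none). Each returns a list of dicts, best first, with "conf" (0 to 1); they miss things now and then, are a little off and sometimes report something else, mostly with a low value. They report only what shows in the picture. A call takes as long as a camera call.
- cut_out(name, camera): "mask" (400x640 bool, what is visible of it) and "bbox" ([left, top, width, height] in pixels, round what is visible of it).
The state is a dict: "time_s": time; "qpos": joint angles; "joint_velocities": joint speeds; "tau": joint torques, N m; "tool_pos": TCP position; "tool_rot": TCP orientation; "force": force on the tool from outside, world axes, zero at the start; "ft_torque": the same for the moment, N m; "grip_width": finger opening in m; "finger_force": force on a finger pad.
Only numpy, scipy, OpenCV 4.12 (cv2) and the standard library are available. Lean on these libraries where they do the work, as an engineer would, in place of code of your own. Each camera call takes 0.05 s, during which the arm holds its last target. There are 200 camera calls.

## Task

File the loose drink card: lift the lever of the lever arch file until the rings spring open, lower the card gently over the two posts, press it lightly (about 5 N) flat onto the cards already there, and let go of it. Then press the lever down again until the rings are shut, and press it home firmly for a moment (about 15 N). Never load the card or the lever with more than 30 N, and leave the other things where they are.

Things in the scene. Friction and masses are not known exactly. Their poses are not given: they have to be found in the camera images.
- file: small black lever arch file lying open on a wooden board (top at z 0.026 m), fixed where it lies, spine and front cover to the robot's left. Origin midway between the two posts on the underside of the back cover; z up, x along the line of the posts (away from the robot when the file lies square), y towards the spine. Covers 3 mm thick, x -100 to 100 mm; back cover y -48 to 71, spine and front cover y 74 to 246
- lever (a joint): angle of the lever (rad): 0 down, rings shut; 1.25 up, rings fully open; the rings turn with it. Over-centre spring: it stays down until lifted past about 0.5 (first about 9 N at the tab, then less), then springs up by itself. Pressed down it resists with up to about 11 N; below about 0.5 it goes down by itself, and at 0 it meets a hard stop
- lever_strip (a joint): how far the lever's spring-steel strip is bent by the load on the tab (rad): 0 unloaded, positive when pulled up, negative when pressed; about 0.002 per newton (-0.012 is about 6 N, -0.03 about 15 N, -0.06 about 30 N), so the tab gives about 1 mm for 13 N
- lever_tab (a point): middle of the black finger tab at the lever's end: 16 mm wide (along file x), 22 mm long, 7 mm thick. The lever is at the file's end nearest the robot and turns about a pin along file x at x -82, y 0, z 12 mm; the tab swings on a radius of 61 mm. Lever down: tab at x -82, y 59, z 26, the lever pointing to +y, free on both sides; up, it stands almost upright
- post_a (a point): middle of the tip of the post nearer the robot, at x -40, y 0, z 48 mm of the file. Upright steel post 6.2 mm thick, slightly tapered at the tip. On the posts lies a rigid pile of filed cards, x -60 to 60, y -40 to 10; its top lies somewhere between z 12 and z 31 (not measured)
- post_b (a point): middle of the tip of the other post, the same, at x 40, y 0, z 48 mm of the file. Each post has its wire ring, 4 mm thick, in the plane of its own x: shut, it arches from an axle at y 35, z 8 over the post, up to z 58; open, it leans back over y 35 to 75, up to z 62, and leaves the space above the posts free
- card: loose drink card: a stiff white plastic board, 120 mm (its x) by 50 mm (its y) by 5 mm thick, 36 g, lying face up to the right of the file with its two holes on the side facing the file (+y). Origin at the centre of its underside. The holes are 7.5 mm wide, 80 mm apart, centred 10 mm from the +y long edge.
- hole_a (a point): middle of the card's hole at x -40, y 15 mm, half way through its thickness; belongs on post_a
- hole_b (a point): middle of the card's hole at x 40, y 15 mm; belongs on post_b
- pen: black and white marker pen, 135 mm long, lying on the file's front cover; origin at the middle of its underside
- jigger: double steel jigger, 44 mm across, 74 mm high, standing on the file's front cover; origin at the middle of its underside
- brush: slim black cleaning brush, 134 mm long, lying near the front edge; origin at the middle of its underside
- timer: round red and white wind-up timer, 62 mm across, 38 mm high, behind the board; origin at the middle of its underside
- flask: small black flask with a stepped cap, 57 mm across, 74 mm high, behind the board; origin at the middle of its underside
- spice_jar: glass spice jar with a yellow cap, 42 mm across, 96 mm high, at the back right; origin at the middle of its underside

How it is judged:
By the outcome, as a careful person would: the job done as asked, in the order asked, and still so for the second after the job is handed in, with the robot touching nothing.
It also fails if it takes over 72 s, if anything falls off the work surface, if the arm or the gripper's body presses on something with over 40 N, if the wrist force passes 120 N, or if a joint passes its speed limit or range.

## Working session

There is one attempt and no reset: what is moved stays moved. The work goes in short steps, Python scripts to look and compute and a tool call to move; the robot and the scene stay as the last step left them, time stands still between calls to the robot, and variables do not carry over. Pictures are saved under pics/ and viewed, at most 10 in all, crops included, and the job is handed in when it is done.

Besides the shell and the picture viewer there is one more tool, called after "Call:" as name(argument=value, ...), one argument or row to a line, values as JSON. apply_moves: Moves the arm, as the interface text tells. Its arguments: {"type":"object","properties":{"plan":{"type":"string"},"jaw":{"type":"number"}},"required":["plan"]}

```bash
mkdir -p pics; ls
python3 - <<'E'
from workcell import *
import cv2
for n in ("top","side"):
    c=read_camera(n); cv2.imwrite(f"pics/{n}0.png",c["img"][:,:,::-1]); print(n,c["mtx"],c["xyz"],c["attitude"])
    for t in ("file","card","lever_tab","post_a","hole_a","lever"):
        for r in cut_out(t,n)[:2]: print(t,r["conf"],r["bbox"],r["mask"].sum())
s=read_state(); print(s)
E
```

```text
pics
top [[499.97911589   0.         315.20462627]
 [  0.         499.97911589 208.01118394]
 [  0.           0.           1.        ]] [ 0.3715006  -0.00972615  1.14922573] [-0.69474264  0.71445394 -0.04610713  0.06900987]
card 0.68 [380.7, 183.6, 38.8, 53.5] 1261
lever_tab 0.47 [300.0, 248.8, 14.1, 5.1] 48
post_a 0.66 [224.2, 168.2, 133.2, 94.5] 10352
hole_a 0.83 [380.5, 182.6, 38.6, 56.7] 1189
hole_a 0.17 [410.1, 143.4, 28.6, 27.5] 578
lever 0.58 [298.1, 246.6, 38.5, 8.8] 138
side [[497.26295015   0.         314.3438492 ]
 [  0.         497.26295015 199.32262935]
 [  0.           0.           1.        ]] [0.51308107 0.94570357 0.86688623] [-0.00988841  0.90680168 -0.42128003  0.01166512]
file 0.58 [267.2, 193.0, 93.5, 91.5] 6657
card 0.89 [295.6, 162.4, 44.5, 19.7] 501
lever_tab 0.73 [307.7, 234.9, 24.8, 40.7] 308
lever_tab 0.43 [346.8, 212.3, 9.8, 10.4] 43
post_a 0.95 [267.1, 186.8, 94.2, 96.3] 6568
hole_a 0.65 [295.8, 164.1, 43.8, 23.8] 574
lever 0.34 [265.6, 192.0, 93.3, 92.7] 6771
{'time_s': 0.7, 'qpos': array([ 1.1512044 ,  0.38280182,  0.04390082,  1.59787369, -0.01793184,
        1.16120281, -0.04990662]), 'joint_velocities': array([ 0.00144133,  0.00028584, -0.00037226, -0.00115327, -0.00050447,
        0.00180368,  0.00166523]), 'tau': array([-4.57199421e-04, -4.33280611e+01,  1.02228664e+00, -2.49848288e+01,
        1.05187314e-02,  1.83079363e-03, -1.90087280e-05]), 'tool_pos': array([ 0.20561132, -0.61664563,  0.23134493]), 'tool_rot': array([9.87082029e-01, 1.60215679e-01, 3.84506893e-05, 4.62473845e-05]), 'force': array([-0.4894604 , -0.83996409,  1.00801347]), 'ft_torque': array([ 0.01194057,  0.03362461, -0.0057948 ]), 'finger_force': 0.0, 'grip_width': 0.08599360975385181}
```

Run:
```python
import cv2,numpy as np
t=cv2.imread("pics/top0.png");s=cv2.imread("pics/side0.png")
cv2.imwrite("pics/t1.png",cv2.resize(t[130:280,210:450],None,fx=3.3,fy=3.3,interpolation=cv2.INTER_CUBIC))
cv2.imwrite("pics/s1.png",cv2.resize(s[120:300,220:460],None,fx=3.3,fy=3.3,interpolation=cv2.INTER_CUBIC))
```

```text
(no output)
```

View pics/t1.png

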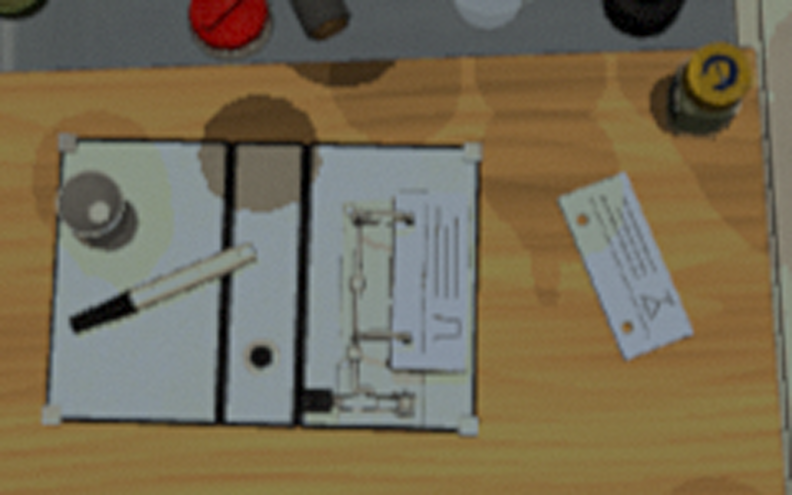

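View pics/s1.png

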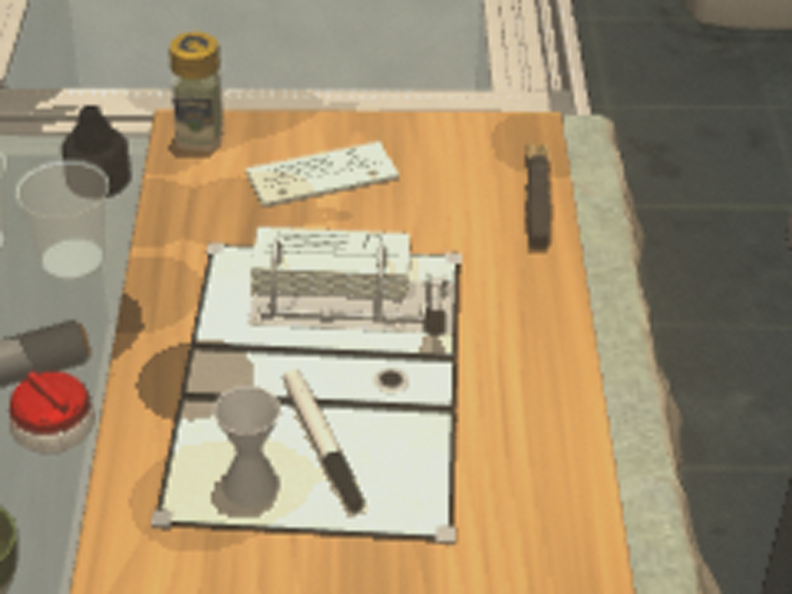

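View pics/top0.png

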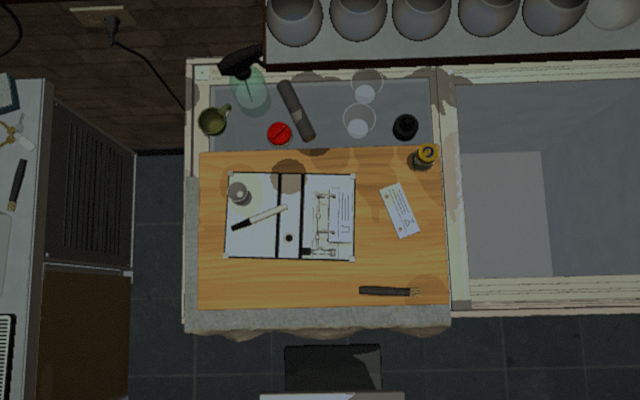

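```bash
cat > h.py <<'E'
from workcell import *
import cv2,numpy as np
from scipy.spatial.transform import Rotation as R
from scipy.optimize import least_squares
def ray(c,u,v):
    d=np.linalg.inv(c["mtx"])@np.array([u,v,1.]); return R.from_quat(c["attitude"]).apply(d)
def onz(c,u,v,z):
    d=ray(c,u,v); p=np.array(c["xyz"]); return p+d*(z-p[2])/d[2]
def proj(c,P):
    q=R.from_quat(c["attitude"]).inv().apply(np.atleast_2d(P)-c["xyz"])@c["mtx"].T; return q[:,:2]/q[:,2:]
def place(p,z0,L):
    "pose (x,y,yaw), base height z0, local points -> world"
    return R.from_euler("z",p[2]).apply(L)+[p[0],p[1],z0]
def fit(views,z0,p0):
    "views: list of (cam, local pts, pixels)"
    f=lambda p:np.concatenate([(proj(c,place(p,z0,np.array(L,float)))-np.array(px)).ravel() for c,L,px in views])
    r=least_squares(f,p0,loss="soft_l1"); return r.x,f(r.x)
def totool(s,d):
    "world vector -> tool axes"
    return R.from_quat(s["tool_rot"]).inv().apply(d)
def yaw_y(s):
    y=R.from_quat(s["tool_rot"]).apply([0,1,0]); return np.degrees(np.arctan2(y[1],y[0]))
E
python3 - <<'E'
from h import *
t=read_camera("top");s=read_camera("side")
z=lambda L,o:[(a/3.3-.35+o[0],b/3.3-.35+o[1]) for a,b in L]
T=(210,130);S=(220,120)
fc=[(.1,.246,.003),(.1,-.048,.003),(-.1,-.048,.003),(-.1,.246,.003)]
ft=z([(62,138),(480,146),(477,432),(44,424)],T)
fs=z([(155,522),(208,247),(461,255),(454,540)],S)
cc=[(.06,.025,.005),(.06,-.025,.005),(-.06,-.025,.005),(-.06,.025,.005),(.04,.015,.005),(-.04,.015,.005)]
ct=z([(558,200),(628,172),(693,332),(627,360),(582,219),(628,327)],T)
cs=z([(262,203),(247,170),(381,143),(399,176)],S)
for v in ([(t,fc,ft)],[(s,fc,fs)],[(t,fc,ft),(s,fc,fs)]):
    p,r=fit(v,.026,[.4,0,0]);print("file",p,np.degrees(p[2]),np.abs(r).max())
for v in ([(t,cc,ct)],[(s,cc[:4],cs)],[(t,cc,ct),(s,cc[:4],cs)]):
    q,r=fit(v,.026,[.4,-.2,.4]);print("card",q,np.degrees(q[2]),np.abs(r).max())
st=read_state();print(yaw_y(st))
print("tab",place(p,.026,np.array([[-.082,.059,.026]])),"posts",place(p,.026,np.array([[-.04,0,.048],[.04,0,.048]])))
print("to card",totool(st,np.r_[q[:2],.18]-st["tool_pos"]))
w=read_camera("wrist");print(w["xyz"],R.from_quat(w["attitude"]).as_matrix(),w["mtx"][0])
E
```

```text
file [ 0.53607616 -0.01656318 -0.05050407] -2.8936700597227296 0.5637055030919669
file [ 0.53707322 -0.01585518 -0.05153196] -2.9525638575540345 0.7982338914919183
file [ 0.53653526 -0.01634748 -0.0512265 ] -2.9350623656762447 0.907635826635925
card [ 0.54562794 -0.16508838  0.3450549 ] 19.770189538633222 0.7258342825592763
card [ 0.54591377 -0.16288487  0.32448716] 18.591745044765236 0.3376152435227766
card [ 0.54570811 -0.16479236  0.34070241] 19.520810378722434 0.7333019421461131
-71.56094278522968
tab [[0.45766387 0.04677386 0.052     ]] posts [[ 0.49658773 -0.01429931  0.074     ]
 [ 0.57648279 -0.01839564  0.074     ]]
to card [ 0.46556268 -0.32108761  0.05129032]
[ 0.26992009 -0.59517245  0.3733831 ] [[ 0.3162174  -0.91441778 -0.25267899]
 [-0.94868615 -0.30449507 -0.08530729]
 [ 0.001067    0.26668871 -0.96378213]] [349.23198712   0.         317.07847684]
```

Call:
apply_moves(
  plan="0.0375 -0.046 0 -8.5; 0.075 -0.092 0 -17; 0.1125 -0.138 0 -25.5; 0.15 -0.184 0 -34; 0.1875 -0.23 0 -42.5; 0.225 -0.276 0 -51; 0.2625 -0.322 0 -60; 0.3 -0.368 0 -68.6",
  jaw=100,
)

```text
time_s: 1.85
tool_pos: [0.3744, -0.171, 0.2318]
tool_rot: [0.724, 0.69, 0.0, 0.001]
force: [1.4, -0.3, 0.2]
grip_width: 0.052
finger_force: 0.0
```

Run:
```python
from h import *
s=read_state();print(s["time_s"],s["tool_pos"],yaw_y(s),s["qpos"],s["grip_width"],totool(s,np.array([.4577,.0468,.20])-s["tool_pos"]))
```

```text
1.85 [ 0.37442748 -0.17095847  0.23178432] -2.6900612506095163 [ 0.76073304 -0.06668925 -0.41309877  2.11653148 -0.02963789  1.08461878
  0.31530666] 0.051952723184552844 [0.22145973 0.07291368 0.03166211]
```

Call:
apply_moves(
  plan="0.05 0.016 0.007 0; 0.1 0.033 0.014 0; 0.15 0.049 0.02 0; 0.2 0.065 0.028 0; 0.2214 0.073 0.0317 0; 0.2214 0.073 0.0317 0; 0.2214 0.073 0.0317 0; 0.2214 0.073 0.0317 0",
  jaw=165,
)

```text
time_s: 2.85
tool_pos: [0.4579, 0.0429, 0.1996]
tool_rot: [0.726, 0.688, -0.0, 0.0]
force: [-0.1, -0.1, -0.3]
grip_width: 0.0299
finger_force: 0.0
```

Run:
```python
from h import *
s=read_state();print(s["time_s"],s["tool_pos"],yaw_y(s),s["grip_width"],s["force"])
c=read_camera("wrist");im=c["img"][:,:,::-1].copy();print(c["xyz"])
cv2.imwrite("pics/w1.png",cv2.resize(im[:, :],(800,500)))
p=[.5365,-.0163,-.0512]
L=np.array([[-.082,.059,.026],[-.04,0,.048],[.04,0,.048],[-.1,-.048,.003],[.1,-.048,.003],[-.1,.071,.003],[.1,.071,.003]])
print(proj(c,place(p,.026,L)))
for t in ("lever_tab","post_a"):
    for r in cut_out(t,"wrist")[:3]: print(t,r["conf"],r["bbox"],r["mask"].sum())
```

```text
2.85 [0.45788489 0.04289684 0.19964671] -3.129399905561069 0.029943232866290186 [-0.09947391 -0.07337006 -0.30657672]
[0.46194453 0.11048016 0.34164296]
[[316.06947755 175.54063344]
 [366.75455767 250.37015759]
 [462.88137141 250.05060844]
 [298.48482816 275.93396771]
 [499.84429993 275.27716203]
 [296.12995813 157.11014395]
 [517.90866711 156.32183863]]
lever_tab 0.71 [309.7, 162.3, 19.1, 51.3] 691
lever_tab 0.32 [447.5, 0.5, 39.5, 9.7] 373
post_a 0.59 [296.2, 0.6, 242.6, 280.6] 58132
```

View pics/w1.png

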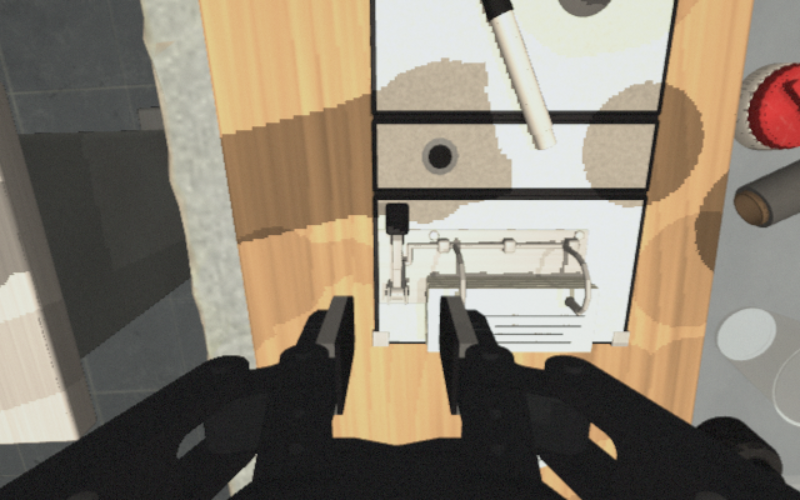

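Run:
```python
from h import *
c=read_camera("wrist");g=cv2.cvtColor(c["img"],cv2.COLOR_RGB2GRAY)
m=np.zeros_like(g);m[158:195,304:332]=(g[158:195,304:332]<70);
n,l,st,ce=cv2.connectedComponentsWithStats(m);print(st[1:],ce[1:])
p=[.5365,-.0163,-.0512]
L=np.array([[sx*.008-.082,y,.0295 if 1 else 0] for sx in(-1,1) for y in(.048,.070)])
print(proj(c,place(p,.026,L)))
print(cv2.resize(g[150:200:2,300:334:2],None,fx=1,fy=1))
s=read_state();print(s["tool_pos"],yaw_y(s))
```

```text
[[304 158  28   3  84]
 [308 163  19  30 434]] [[317.5        159.        ]
 [317.10138249 175.68894009]]
[[306.50364816 189.96496543]
 [306.21797411 164.35086577]
 [325.38269931 189.91448148]
 [325.48074156 164.29883079]]
[[ 31 125 154 154 152 153 154 149 150 153 150 152 153 150 152 153 152]
 [ 28  29  24  21  27  29  29  26  33  30  29  25  30  25  29  30  25]
 [ 35  30  32  31  26  37  32  32  32  32  30  34  34  28  32  31  36]
 [ 32  36  29  21  34  36  31  36  33  42  32  38  34  30  34  34  39]
 [ 24  34  32  28  32  29  26  18  30  18  29  31  34  26  29  28  30]
 [ 25  50  64  61  60  62  59  61  62  58  61  61  63  60  58  63  57]
 [ 31 139 187 184 181 180 152 146 139 144 147 149 165 178 177 179 180]
 [ 26 111 151 152 123  38  22  22  28  27  11  25  30 134 178 177 183]
 [ 30 108 147 144  71  22  28  19  30  31  32  24  31  56 179 180 178]
 [ 28 105 145 147  67  26  30  24  31  32  32  29  31  48 183 183 177]
 [ 31 105 150 149  87  18  30  31  24  31  27  30  28  74 179 182 182]
 [ 29 109 154 149  94  27  32  31  33  26  27  31  34  77 184 180 181]
 [ 65 182 231 231 150  29
[... 252 characters left out ...]
2 234]
 [ 61 177 232 231 145  48  58  52  47  32  31  34  33  95 232 231 232]
 [ 67 140 194 192 129  49  62  61  55  56  52  25  31  70 179 178 176]
 [ 62 171 232 232 185  50  56  61  58  57  61  55  45 126 232 232 232]
 [ 63 174 233 231 226 132  64  58  59  60  61  30 122 224 233 232 232]
 [ 65 174 232 230 231 228 106 161 178 173 170  65 233 232 231 231 232]
 [ 63 174 231 231 231 229 105 146 173 170 169  60 232 233 231 232 231]
 [ 62 173 232 231 232 233 106 178 224 220 214 102 231 232 232 232 231]
 [ 62 172 232 230 231 231 178 189 225 224 215 182 227 147 165 167 165]
 [ 61 171 232 231 232 231 223 210 225 225 215 232 218 199 212 216 215]]
[0.45807386 0.04378774 0.1997087 ] -3.056243833463453
```

Call:
apply_moves(
  plan="0.001 0.001 0.04 0; 0.001 0.001 0.08 0; 0.001 0.001 0.11 0; 0.001 0.001 0.13 0; 0.001 0.001 0.13 0; 0.001 0.001 0.13 0; 0.001 0.001 0.13 0; 0.001 0.001 0.13 0",
)

```text
time_s: 4.05
tool_pos: [0.4599, 0.0456, 0.0705]
tool_rot: [0.725, 0.689, 0.001, 0.001]
force: [-0.3, 0.1, -0.2]
grip_width: 0.0301
finger_force: 0.0
```

Run:
```python
from h import *
s=read_state();print(s["time_s"],s["tool_pos"],yaw_y(s),s["grip_width"],s["force"])
c=read_camera("wrist");im=c["img"][:,:,::-1].copy()
cv2.imwrite("pics/w2.png",im[100:400,150:550])
s=read_state();print(s["time_s"],s["tool_pos"],yaw_y(s))
```

```text
4.05 [0.45994718 0.04560277 0.07046518] -2.971268175082182 0.030091307434256954 [-0.30278852  0.05262726 -0.16573635]
4.1 [0.45978676 0.04562605 0.07030661] -2.969360032976917
```

View pics/w2.png

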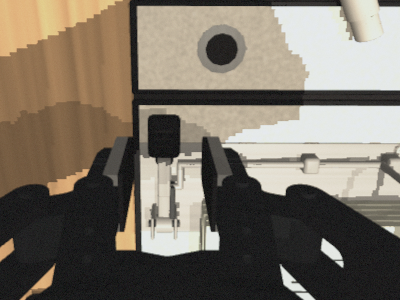

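Call:
apply_moves(
  plan="0.002 -0.0014 0.01 0; 0.002 -0.0014 0.02 0; 0.002 -0.0014 0.028 0; 0.002 -0.0014 0.033 0; 0.002 -0.0014 0.033 0; 0.002 -0.0014 0.033 0; 0.002 -0.0014 0.033 0; 0.002 -0.0014 0.033 0",
  jaw=195,
)

```text
time_s: 5.1
tool_pos: [0.4582, 0.0477, 0.0369]
tool_rot: [0.725, 0.689, 0.0, 0.0]
force: [-0.4, 0.1, 0.8]
grip_width: 0.0201
finger_force: 0.0
```

Run:
```python
from h import *
s=read_state();print(s["time_s"],s["tool_pos"],yaw_y(s),s["grip_width"],s["force"],s["finger_force"])
```

```text
5.1 [0.45815004 0.0477034  0.03685387] -2.964238613510079 0.020115784888061008 [-0.44791385  0.07822479  0.833519  ] 0.0
```

Call:
apply_moves(
  plan="0 0 0 0; 0 0 0 0; 0 0 0 0; 0 0 0 0; 0 0 0 0; 0 0 0 0; 0 0 0 0; 0 0 0 0",
  jaw=213,
)

```text
time_s: 6.1
tool_pos: [0.4583, 0.0478, 0.0368]
tool_rot: [0.725, 0.689, 0.0, 0.0]
force: [1.4, -0.1, 3.5]
grip_width: 0.0147
finger_force: 40.4
```

Call:
apply_moves(
  plan="-0.0008 0 -0.0029 0; -0.0017 0 -0.0058 0; -0.0028 0 -0.0086 0; -0.004 0 -0.0114 0; -0.0054 0 -0.0141 0; -0.0068 0 -0.0168 0; -0.0084 0 -0.0194 0; -0.0101 0 -0.0219 0",
  jaw=211,
)

```text
time_s: 7.1
tool_pos: [0.4575, 0.0385, 0.0575]
tool_rot: [0.725, 0.689, 0.001, -0.001]
force: [5.0, 3.1, -9.3]
grip_width: 0.0148
finger_force: 34.0
```

Run:
```python
from h import *
s=read_state();print(s["time_s"],s["tool_pos"],yaw_y(s),s["grip_width"],s["force"],s["finger_force"])
c=read_camera("wrist");im=c["img"][:,:,::-1].copy()
cv2.imwrite("pics/w3.png",im[100:400,150:550])
```

```text
7.1 [0.45746243 0.0385219  0.0574948 ] -2.930987566362886 0.014849659833824217 [ 5.01548504  3.09597968 -9.32997321] 34.04273808002472
```

View pics/w3.png

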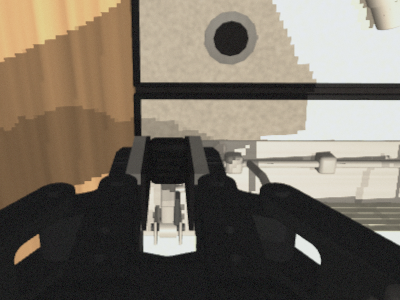

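Call:
apply_moves(
  plan="-0.0038 0 -0.0047 0; -0.0081 0 -0.0089 0; -0.0128 0 -0.0128 0; -0.0178 0 -0.0161 0; -0.0232 0 -0.019 0; -0.0288 0 -0.0213 0; -0.0346 0 -0.023 0; -0.0376 0 -0.0236 0",
)

```text
time_s: 8.15
tool_pos: [0.4557, -0.0028, 0.0833]
tool_rot: [0.726, 0.688, -0.001, 0.001]
force: [-0.9, -2.0, 9.1]
grip_width: 0.0153
finger_force: 32.6
```

Run:
```python
from h import *
s=read_state();print(s["time_s"],s["tool_pos"],yaw_y(s),s["grip_width"],s["force"],s["finger_force"])
```

```text
8.15 [ 0.45567006 -0.00278884  0.08332155] -3.0582733977493333 0.015334347325855676 [-0.90298138 -2.03223951  9.09592237] 32.56592810153961
```

Call:
apply_moves(
  plan="0 0 0 0; 0 0 0 0; 0 0 0 0; 0 0 -0.01 0; 0 0 -0.03 0; 0 0 -0.07 0; 0 0 -0.12 0; 0 0 -0.12 0",
  jaw=160,
)

```text
time_s: 9.15
tool_pos: [0.4591, 0.0006, 0.2069]
tool_rot: [0.725, 0.689, 0.003, 0.004]
force: [0.7, -0.0, -0.0]
grip_width: 0.0318
finger_force: 0.0
```

Run:
```python
from h import *
s=read_state();print(s["time_s"],s["tool_pos"],yaw_y(s),s["grip_width"],s["force"],s["finger_force"])
c=read_camera("side");im=c["img"][:,:,::-1].copy()
p=[.5370,-.0160,-.0512]
L=np.array([[-.082,.0053,.0724],[-.04,0,.048],[.04,0,.048]]);print(proj(c,place(p,.026,L)))
a=cv2.resize(im[170:260,250:380],(780,540),interpolation=cv2.INTER_CUBIC)
cv2.imwrite("pics/s4.png",a)
c=read_camera("wrist");cv2.imwrite("pics/w4raw.png",c["img"][:,:,::-1]);print(proj(c,place(p,.026,L)))
```

```text
9.15 [0.4591353  0.00057829 0.20690138] -2.935410331989151 0.03179525486639898 [ 0.66158657 -0.04055658 -0.00471022] 0.0
[[352.60918968 188.63682546]
 [335.46641661 194.23321747]
 [303.63117604 192.94686618]]
[[313.96616434 201.78862395]
 [365.70527012 199.3030188 ]
 [463.82272609 199.13604743]]
```

View pics/s4.png

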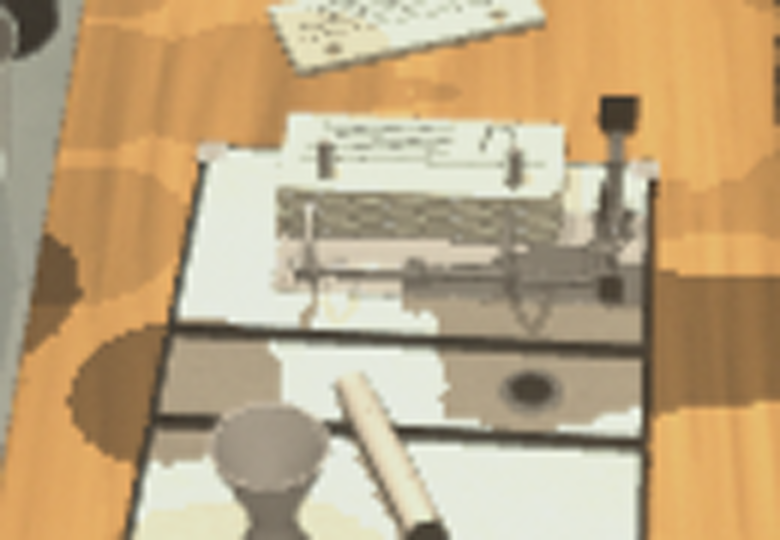

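Run:
```python
import cv2
g=cv2.imread("pics/w4raw.png",0)
for u,v in((366,199),(464,199)):
    print(u-16,v-14);print("\n".join(" ".join(f"{x:3d}" for x in r) for r in g[v-14:v+16,u-16:u+17]))
```

```text
350 185
233 233 233 232 233 232 233 233 232 232 233 232 233 233 233 233 232 232 231 233 232 232 233 232 233 233 232 233 232 232 233 232 232
232 233 231 233 233 233 233 233 232 232 232 233 233 233 233 232 233 232 233 233 234 233 233 232 233 232 233 233 232 233 233 233 232
233 233 232 231 232 231 232 233 233 234 232 233 232 230 217 198 217 232 233 233 233 232 232 233 233 233 232 233 233 233 233 231 231
233 233 233 233 232 234 233 233 233 233 233 232 232 229 209 177 209 234 232 232 232 232 232 233 233 232 233 232 233 232 232 232 233
233 233 233 232 232 233 232 232 233 221 192 175 151 138 140 158 180 196 214 229 233 232 232 232 233 232 232 232 232 232 232 234 233
232 233 232 232 232 233 232 233 232 217 150  94  82  79  86 101 142 171 205 229 233 232 233 232 232 233 232 232 232 231 232 233 233
232 233 233 233 232 232 233 232 228 193  97  75  81  85  87  81  96 147 201 227 233 233 233 233 233 232 233 232 233 232 232 233 232
233 232 233 232 232 232 231 232 222 164  75  79  80  84  89  87  88 132 202 228 233 232 233 233 231 232 232 232 232 232 232 233 233
231 232 233 233 232 231 230 230 211 
[... 6135 characters left out ...]
 231 231 231 231 230 229 231 231 230 231
232 232 230 232 231 232 232 231 231 232 232 232 231 232 231 231 232 232 231 231 233 232 233 231 231 232 232 230 229 231 232 231 232
232 232 231 230 232 231 232 231 232 232 231 231 231 231 232 232 232 230 232 231 231 233 231 232 232 231 231 230 229 232 231 231 231
232 232 232 232 231 229 224 224 232 231 232 231 232 232 231 231 231 231 231 231 232 232 232 231 231 232 232 228 230 232 231 231 232
206 205 209 207 209 204 202 203 208 208 209 207 206 207 209 211 222 231 232 232 231 232 232 232 231 230 231 229 230 231 232 231 231
126 125 129 130 128 129 125 123 121 124 125 121 122 125 122 133 193 230 232 231 230 232 232 232 232 232 232 230 230 231 232 232 231
```

Call:
apply_moves(
  plan="-0.027 0.016 0 8.5; -0.054 0.032 0 17; -0.08 0.047 0 25.5; -0.107 0.063 0 34; -0.134 0.079 0 42.5; -0.161 0.095 0 51; -0.161 0.095 0 59.5; -0.161 0.095 0 67.6",
  jaw=50,
)

```text
time_s: 10.25
tool_pos: [0.5404, -0.1656, 0.1994]
tool_rot: [0.986, 0.166, -0.002, -0.001]
force: [-0.2, 0.6, 0.6]
grip_width: 0.0687
finger_force: 0.0
```

Run:
```python
from h import *
for i in range(3): c=read_camera("wrist")
s=read_state();print(s["time_s"],s["tool_pos"],yaw_y(s),s["grip_width"])
q=[.5457,-.1648,.3407]
cc=[(.06,.025,.005),(.06,-.025,.005),(-.06,-.025,.005),(-.06,.025,.005),(.04,.015,.005),(-.04,.015,.005)]
print(proj(c,place(q,.026,np.array(cc))))
for r in cut_out("card","wrist")[:2]: print(r["conf"],r["bbox"],r["mask"].sum(),cv2.minAreaRect(np.argwhere(r["mask"])[:,::-1].astype(np.float32)))
cv2.imwrite("pics/w5.png",c["img"][:,:,::-1])
```

```text
10.4 [ 0.54066499 -0.16506179  0.20008164] -70.39863910176004 0.06861462851894812
[[289.77180678 100.67987487]
 [348.00173868 100.62026018]
 [345.110219   231.24252629]
 [292.56370314 231.25616031]
 [301.71501637 124.35894514]
 [302.81726896 211.28849966]]
```

View pics/w5.png

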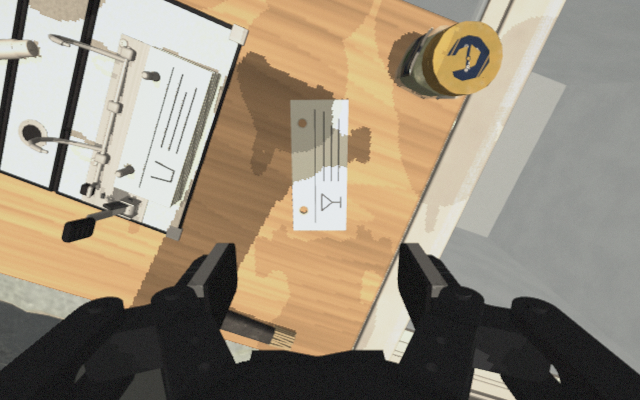

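Run:
```python
from h import *
c=read_camera("wrist")
hsv=cv2.cvtColor(c["img"],cv2.COLOR_RGB2HSV)
m=((hsv[:,:,1]<70)).astype(np.uint8); m[:, :270]=0;m[:,370:]=0;m[:85]=0;m[245:]=0
n,l,st,ce=cv2.connectedComponentsWithStats(m,connectivity=4);k=1+st[1:,4].argmax();M=(l==k).astype(np.uint8)
print(st[k]);cn=max(cv2.findContours(M,cv2.RETR_EXTERNAL,cv2.CHAIN_APPROX_NONE)[0],key=cv2.contourArea)
box=cv2.boxPoints(cv2.minAreaRect(cn));print(box)
H=[]
for v in(124,211):
    w=((hsv[v-8:v+9,294:313,1]>70)).astype(float);yy,xx=np.nonzero(w);H.append((294+xx.mean(),v-8+yy.mean()));print(w.sum())
print(H)
# edge lines: row-wise left/right edges, column-wise top/bottom
rows=np.arange(112,222,1);lef=[np.nonzero(M[r])[0].min()-.5+0 for r in rows];rig=[np.nonzero(M[r])[0].max()+.5 for r in rows]
cols=np.arange(300,340);top=[np.nonzero(M[:,u])[0].min()-.5 for u in cols];bot=[np.nonzero(M[:,u])[0].max()+.5 for u in cols]
from numpy import polyfit as pf
L,Rr,T,B=pf(rows,lef,1),pf(rows,rig,1),pf(cols,top,1),pf(cols,bot,1)
def X(h,v):
    A=np.array([[1,-v[0]],[-h[0],1]]);return np.linalg.solve(A,[v[1],h[1]])
px=[X(T,L),X(T,Rr),X(B,Rr),X(B,L)]+H;print(np.round(px,1))
cc=[(.06,.025,.005),(.06,-.025,.005),(-.06,-.025,.005),(-.06,.025,.005),(.04,.015,.005),(-.04,.015,.005)]
for sel in (slice(0,6),slice(4,6)):
    q,r=fit([(c,cc[sel],px[sel])],.026,[.5457,-.1648,.34]);print(q,np.degrees(q[2]),np.round(r,1))
s=read_state();print(s["tool_pos"],yaw_y(s),totool(s,np.r_[q[:2],.028]-s["tool_pos"]))
```

```text
[ 290  100   59  131 7193]
[[290. 100.]
 [348. 100.]
 [348. 230.]
 [290. 230.]]
51.0
36.0
[(np.float64(301.70588235294116), np.float64(123.54901960784314)), (np.float64(303.0), np.float64(209.63888888888889))]
[[290.  100.9]
 [348.   99. ]
 [345.5 230.5]
 [292.  230.5]
 [301.7 123.5]
 [303.  209.6]]
[ 0.54706991 -0.16462886  0.34447514] 19.736971845934104 [-0.2 -1.1 -0.   0.8 -0.3 -0.3  0.7 -0.2  0.  -0.1 -0.1  0.7]
[ 0.54734919 -0.16454182  0.34548394] 19.79477176670391 [-0.  -0.4  0.   0.4]
[ 0.5411487  -0.16516929  0.20086535] -70.41461081182626 [0.00638393 0.00174603 0.17285099]
```

Call:
apply_moves(
  plan="0.006 0.0016 0.04 0.2; 0.006 0.0016 0.08 0.2; 0.006 0.0016 0.12 0.2; 0.006 0.0016 0.145 0.2; 0.006 0.0016 0.155 0.2; 0.006 0.0016 0.16 0.2; 0.006 0.0016 0.16 0.2; 0.006 0.0016 0.16 0.2",
  jaw=72,
)

```text
time_s: 11.5
tool_pos: [0.5492, -0.1654, 0.0433]
tool_rot: [0.986, 0.167, 0.001, 0.001]
force: [0.4, -0.1, -0.1]
grip_width: 0.0609
finger_force: 0.0
```

Run:
```python
from h import *
s=read_state();print(s["time_s"],s["tool_pos"],yaw_y(s),s["grip_width"],s["force"],totool(s,np.array([.5470,-.1646,.0245])-s["tool_pos"]))
```

```text
11.5 [ 0.54922805 -0.16540987  0.04330766] -70.75627345243898 0.0609345646386544 [ 0.42626851 -0.11131851 -0.12159221] [-0.00187202 -0.0015255   0.01880203]
```

Call:
apply_moves(
  plan="-0.0019 -0.0015 0.008 -0.4; -0.0019 -0.0015 0.012 -0.4; -0.0019 -0.0015 0.015 -0.4; -0.0019 -0.0015 0.0165 -0.4; -0.0019 -0.0015 0.018 -0.4; -0.0019 -0.0015 0.0185 -0.4; -0.0019 -0.0015 0.0185 -0.4; -0.0019 -0.0015 0.0185 -0.4",
)

```text
time_s: 12.5
tool_pos: [0.546, -0.1643, 0.0237]
tool_rot: [0.985, 0.171, 0.0, 0.0]
force: [-0.1, -0.3, 0.2]
grip_width: 0.0611
finger_force: 0.0
```

Run:
```python
from h import *
s=read_state();print(s["time_s"],s["tool_pos"],yaw_y(s),s["grip_width"],s["force"],totool(s,np.array([.5470,-.1646,.0245])-s["tool_pos"]))
```

```text
12.5 [ 0.54600122 -0.16434858  0.02369777] -70.36110315328527 0.061143200140169475 [-0.09822169 -0.3402368   0.21410996] [ 0.00085638  0.00057255 -0.00080195]
```

Call:
apply_moves(
  plan="0.0008 0.0005 -0.001 0; 0.0008 0.0005 -0.001 0; 0.0008 0.0005 -0.001 0; 0.0008 0.0005 -0.001 0; 0.0008 0.0005 -0.001 0; 0.0008 0.0005 -0.001 0; 0.0008 0.0005 -0.001 0; 0.0008 0.0005 -0.001 0",
  jaw=110,
)

```text
time_s: 13.5
tool_pos: [0.5468, -0.1645, 0.0246]
tool_rot: [0.985, 0.171, -0.0, -0.0]
force: [-0.1, -0.5, -0.4]
grip_width: 0.0489
finger_force: 23.1
```

Run:
```python
from h import *
s=read_state();print(s["time_s"],s["tool_pos"],yaw_y(s),s["grip_width"],s["force"],s["finger_force"])
```

```text
13.5 [ 0.5467706  -0.16452811  0.02456435] -70.36164902884363 0.048879607936446544 [-0.14824754 -0.51283198 -0.38003137] 23.14965784549713
```

Call:
apply_moves(
  plan="0 0 -0.005 0; 0 0 -0.015 0; 0 0 -0.035 0; 0 0 -0.06 0; 0 0 -0.085 0; 0 0 -0.1 0; 0 0 -0.1 0; 0 0 -0.1 0",
  jaw=111,
)

```text
time_s: 14.5
tool_pos: [0.5461, -0.1644, 0.124]
tool_rot: [0.985, 0.171, -0.001, -0.0]
force: [-0.9, -0.1, -0.3]
grip_width: 0.0484
finger_force: 28.5
```

Run:
```python
from h import *
for i in range(2): c=read_camera("wrist")
s=read_state();print(s["time_s"],s["tool_pos"],yaw_y(s),s["grip_width"],s["force"],s["finger_force"])
cv2.imwrite("pics/w6.png",c["img"][:,:,::-1])
# expected card in hand: local pose at tool
z=s["tool_pos"][2]-.0245+.026
q=[s["tool_pos"][0],s["tool_pos"][1],np.radians(yaw_y(s)+90)]
cc=[(.06,.025,.005),(.06,-.025,.005),(.04,.015,.005),(-.04,.015,.005)]
print(proj(c,place(q,z,np.array(cc))))
# placing target
p=[.5370,-.0157,-.0512]
t=place(p,.026,np.array([[0,-.015,0]]))[0];print("target",t[:2],"shift",totool(s,np.r_[t[:2],s["tool_pos"][2]]-s["tool_pos"]),"roll",-(np.degrees(p[2])-90-yaw_y(s)))
```

```text
14.6 [ 0.54571517 -0.16436077  0.12333865] -70.36329985366136 0.04876463810513256 [ 0.55332844 -0.06452885 -0.7246067 ] 28.480347990989685
[[250.926314   119.60335504]
 [382.37599303 119.59649072]
 [278.76609903 171.20106825]
 [283.93069549 342.8986347 ]]
target [ 0.53623234 -0.03068034] shift [ 3.59929434e-02 -1.29092501e-01  1.21017338e-04] roll 22.57024405740846
```

View pics/w6.png

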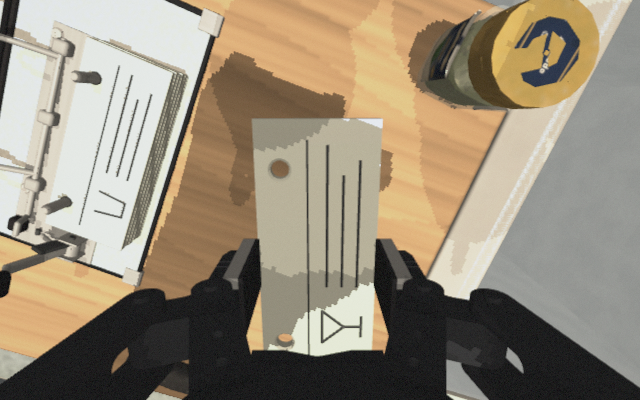

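Call:
apply_moves(
  plan="0.003 -0.016 0 6; 0.006 -0.032 0 12; 0.009 -0.048 0 18; 0.009 -0.0645 0 22.6; 0.009 -0.0645 0 22.6; 0.009 -0.0645 0 22.6; 0.009 -0.0645 0 22.6; 0.009 -0.0645 0 22.6",
)

```text
time_s: 15.6
tool_pos: [0.5337, -0.1016, 0.1245]
tool_rot: [1.0, -0.026, 0.0, 0.0]
force: [0.7, 0.3, -0.5]
grip_width: 0.0489
finger_force: 28.5
```

Run:
```python
from h import *
for i in range(3): c=read_camera("wrist")
s=read_state();print(s["time_s"],s["tool_pos"],yaw_y(s),s["finger_force"],c["xyz"])
g=cv2.cvtColor(c["img"],cv2.COLOR_RGB2GRAY);cv2.imwrite("pics/w7.png",c["img"][:,:,::-1])
p=[.5370,-.0157,-.0512]
P=proj(c,place(p,.026,np.array([[-.04,0,.048],[.04,0,.048]])))
z=s["tool_pos"][2]-.0245+.026
q=[s["tool_pos"][0],s["tool_pos"][1],np.radians(yaw_y(s)+90)]
Hh=proj(c,place(q,z,np.array([(-.04,.015,.005),(.04,.015,.005)])));print(P,Hh)
a=[]
for u,v in list(P)+list(Hh):
    u,v=int(round(u)),int(round(v)); a.append(cv2.resize(c["img"][max(v-20,0):v+20,max(0,u-20):u+20,::-1],(390,290) if 0 else (300,300),interpolation=cv2.INTER_NEAREST)); print(u-20,v-20)
cv2.imwrite("pics/m7.png",np.vstack([np.hstack(a[:2]),np.hstack(a[2:])]))
```

```text
15.75 [ 0.53366    -0.10110611  0.12460313] -92.98742686606167 28.482632339000702 [ 0.60134892 -0.10463794  0.26664632]
[[177.77198538 282.1442373 ]
 [162.2492979  152.46233537]] [[283.9439809  343.3544253 ]
 [278.78045776 171.19113994]]
158 262
142 132
264 323
259 151
```

View pics/m7.png

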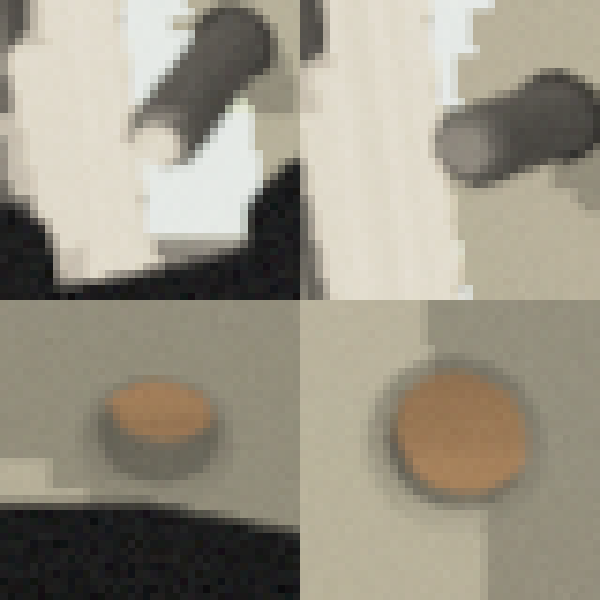

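```bash
cat > pose7.py <<'E'
from h import *
c=read_camera("wrist");s=read_state()
z=s["tool_pos"][2]-.0245+.026
PA,PB,HA,HB=(178.3,280.2),(163.9,151.1),(284.4,339.6),(279.6,168.2)
p,r=fit([(c,[(-.04,0,.048),(.04,0,.048)],[PA,PB])],.026,[.537,-.0157,-.05]);print("file",p,np.round(r,1))
for dz in(0,-.001):
    q,r2=fit([(c,[(-.04,.015,.005),(.04,.015,.005)],[HA,HB])],z+dz,[.535,-.1,-.05]);print("card",q,np.round(r2,1),dz)
    ho=place(q,z,np.array([[0,.015,0]]))[0]
    print("holes mid rel tool",totool(s,ho-s["tool_pos"]),"roll",-np.degrees(p[2]-q[2]))
    print("shift",totool(s,np.r_[p[:2],z]-ho))
print(s["tool_pos"],yaw_y(s))
E
python3 pose7.py
```

```text
file [ 0.53790564 -0.01632517 -0.05853018] [-0.   0.5  0.  -0.4]
card [ 0.53505711 -0.10134117 -0.05347173] [-0.   1.   0.  -0.6] 0
holes mid rel tool [ 0.00145861 -0.01474426 -0.00149979] roll 0.28982792157663506
shift [-1.59161751e-03 -7.00492611e-02  2.64243769e-07]
card [ 0.5346918  -0.10121615 -0.05328585] [-0.   0.3  0.  -0.2] -0.001
holes mid rel tool [ 0.00108451 -0.01485016 -0.00149982] roll 0.30047765098421464
shift [-1.21751612e-03 -6.99433633e-02  2.95128234e-07]
[ 0.53363691 -0.10101128  0.12460035] -92.97559675328205
```

Call:
apply_moves(
  plan="-0.001 -0.02 0 0.3; -0.0014 -0.045 0 0.3; -0.0014 -0.065 0 0.3; -0.0014 -0.07 0 0.3; -0.0014 -0.07 0.02 0.3; -0.0014 -0.07 0.038 0.3; -0.0014 -0.07 0.044 0.3; -0.0014 -0.07 0.044 0.3",
)

```text
time_s: 16.8
tool_pos: [0.5353, -0.0312, 0.0799]
tool_rot: [1.0, -0.029, -0.001, -0.0]
force: [0.6, 0.3, -0.5]
grip_width: 0.0489
finger_force: 28.5
```

```bash
cat > h2.py <<'E'
from h import *
for i in range(4): c=read_camera("wrist")
s=read_state();print(s["time_s"],s["tool_pos"],yaw_y(s),s["finger_force"],s["force"],s["ft_torque"])
print(totool(s,np.array([.5357,-.0309,.0785])-s["tool_pos"]))
z=s["tool_pos"][2]+.0015
q=[*(s["tool_pos"]+R.from_quat(s["tool_rot"]).apply([.00125,.0002,0]))[:2],np.radians(yaw_y(s)+90)]
Hh=proj(c,place(q,z,np.array([(-.04,.015,.005),(.04,.015,.005)])));print(Hh,proj(c,place([.5377,-.0162,-.057],.026,np.array([[-.04,0,.048],[.04,0,.048]]))))
np.save("pics/last.npy",c["img"])
E
python3 h2.py
python3 - <<'E'
import numpy as np,cv2
im=np.load("pics/last.npy");cv2.imwrite("pics/w8.png",im[:,:,::-1])
E
```

```text
17.0 [ 0.53652891 -0.03085553  0.08129572] -93.26871194887775 28.4825000166893 [-0.21073975 -1.10116951 -0.04331946] [ 0.02869726 -0.01365229 -0.04039236]
[-8.29205546e-04  9.16440685e-05  2.79447987e-03]
[[284.53365661 341.06580998]
 [279.48816451 167.90855331]] [[287.27213883 323.9509211 ]
 [283.05354505 163.9055047 ]]
```

```bash
python3 - <<'E'
import numpy as np,cv2
g=cv2.cvtColor(np.load("pics/last.npy"),cv2.COLOR_RGB2GRAY)
for u,v in((280,167),(284,338)):
    print(u-12,v-12);print("\n".join(" ".join(f"{x:3d}" for x in r) for r in g[v-12:v+13,u-12:u+13]))
E
python3 h2.py
```

```text
268 155
176 178 178 179 178 177 179 179 178 177 179 177 176 176 176 176 176 175 177 179 177 175 178 177 177
177 174 179 176 178 178 177 179 176 176 175 175 179 178 177 176 176 176 179 176 177 176 176 176 178
176 177 177 177 178 179 177 177 177 175 175 178 177 178 177 176 178 178 180 178 176 178 177 178 176
177 178 178 179 177 178 178 175 166 160 159 152 156 166 172 177 179 176 178 177 177 175 178 177 179
176 177 178 174 176 171 153 147 139 139 137 137 138 142 144 150 162 174 177 178 178 178 177 175 178
175 176 176 174 161 143 140 130 118 110 110 112 110 115 122 125 134 150 166 178 177 175 177 178 177
177 178 169 156 141 135 143 146 121  95  94  99 107 110 116 120 130 140 145 158 173 179 176 176 178
179 175 157 140 136 144 162 162 123  83  96 103 111 112 110 116 119 129 138 144 160 178 177 180 175
177 164 145 137 148 168 174 161 111  82  97 111 110 109 116 114 112 115 123 135 149 167 175 177 177
167 149 138 139 154 177 177 164 119  86 101 111 112 110 110 112 115 110 112 126 147 155 171 175 179
164 143 141 133 148 179 177 167 125  87  97 109 111 113 122 132 135 133 122 117 134 148 162 
[... 3524 characters left out ...]
141 139 139 134 132 132 132 133 128 125 123 122 120 125 128 131 132 135 134 136 139 138 142
176 164 142 142 141 139 135 132 135 136 136 132 136 134 132 133 135 135 133 134 137 142 143 140 142
147 135 120 118 119 130 130 118 116 116 111 114 125 137 137 135 136 138 136 139 142 142 140 141 142
 77  68  62  63  62  69  72  64  61  60  66  62  70  79  85  89 107 128 140 141 141 139 138 142 144
17.2 [ 0.53615808 -0.03074254  0.08102393] -93.25626955140294 28.48295956850052 [ 0.5684223  -0.40831689 -0.15439267] [0.02816136 0.05936169 0.00906352]
[-0.00045057  0.00018318  0.00252355]
[[284.58884346 341.04197299]
 [279.55716774 168.21388317]] [[287.42312213 323.6254379 ]
 [283.25955441 163.4303845 ]]
```

Call:
apply_moves(
  plan="0 -0.0003 0.003 0; 0 -0.0003 0.005 0; 0 -0.0003 0.006 0; 0 -0.0003 0.007 0; 0 -0.0003 0.008 0; 0 -0.0003 0.009 0; 0 -0.0003 0.0095 0; 0 -0.0003 0.0095 0",
)

```text
time_s: 18.2
tool_pos: [0.5358, -0.0305, 0.0711]
tool_rot: [1.0, -0.028, -0.0, -0.0]
force: [-0.6, -0.3, -0.4]
grip_width: 0.0487
finger_force: 28.5
```

```bash
cat > h3.py <<'E'
from h import *
s=read_state();print(s["time_s"],s["tool_pos"],yaw_y(s),s["finger_force"],s["force"],s["ft_torque"])
E
python3 h3.py
```

```text
18.2 [ 0.53579712 -0.03046659  0.07105924] -93.25692912965695 28.483814299106598 [-0.63573292 -0.30512108 -0.41190492] [ 0.04453324 -0.0501955   0.03408367]
```

Bottom of the card is at about the tip height; continue in small steps.

Call:
apply_moves(
  plan="0 0 0.0005 0; 0 0 0.001 0; 0 0 0.0015 0; 0 0 0.002 0; 0 0 0.0025 0; 0 0 0.003 0; 0 0 0.0035 0; 0 0 0.0035 0",
)

```text
time_s: 19.2
tool_pos: [0.5358, -0.0305, 0.0676]
tool_rot: [1.0, -0.028, -0.0, 0.0]
force: [0.1, 0.6, -0.7]
grip_width: 0.0489
finger_force: 28.5
```

```bash
python3 h3.py
```

```text
19.2 [ 0.53581294 -0.03048541  0.0675528 ] -93.25851236976013 28.48269134759903 [ 0.06614401  0.5955518  -0.70785076] [ 0.03449922 -0.03452457 -0.02459395]
```

Call:
apply_moves(
  plan="0 0 0.001 0; 0 0 0.002 0; 0 0 0.003 0; 0 0 0.004 0; 0 0 0.005 0; 0 0 0.006 0; 0 0 0.007 0; 0 0 0.007 0",
)

```text
time_s: 20.2
tool_pos: [0.5358, -0.0305, 0.0605]
tool_rot: [1.0, -0.028, -0.0, -0.0]
force: [0.2, 0.9, -0.6]
grip_width: 0.0488
finger_force: 28.5
```

```bash
python3 h3.py
```

```text
20.2 [ 0.53575289 -0.03046094  0.0605028 ] -93.25678459701423 28.48257690668106 [ 0.21228898  0.93281937 -0.64713042] [ 0.0054553  -0.00247618 -0.05447046]
```

Call:
apply_moves(
  plan="0 0 0.0007 0; 0 0 0.0014 0; 0 0 0.002 0; 0 0 0.0026 0; 0 0 0.003 0; 0 0 0.0035 0; 0 0 0.004 0; 0 0 0.004 0",
)

```text
time_s: 21.2
tool_pos: [0.5358, -0.0304, 0.0565]
tool_rot: [1.0, -0.028, -0.0, -0.0]
force: [0.4, -0.7, -0.3]
grip_width: 0.0484
finger_force: 28.5
```

```bash
python3 h3.py
```

```text
21.2 [ 0.53579973 -0.03044996  0.05653201] -93.25749483417096 28.48252683877945 [ 0.42660651 -0.7092724  -0.26380136] [ 0.02300295  0.02342997 -0.0057578 ]
```

Call:
apply_moves(
  plan="0 0 0.0003 0; 0 0 0.0006 0; 0 0 0.0009 0; 0 0 0.0012 0; 0 0 0.0015 0; 0 0 0.0018 0; 0 0 0.002 0; 0 0 0.002 0",
)

```text
time_s: 22.2
tool_pos: [0.5358, -0.0305, 0.0546]
tool_rot: [1.0, -0.028, -0.0, -0.0]
force: [1.0, 0.6, 0.2]
grip_width: 0.0489
finger_force: 28.5
```

```bash
python3 h3.py
```

```text
22.2 [ 0.5358055  -0.03047924  0.05457465] -93.25887267944205 28.482749462127686 [1.03728817 0.6046683  0.1878154 ] [-0.04459915  0.00904148 -0.01320595]
```

Call:
apply_moves(
  plan="0 0 0.0003 0; 0 0 0.0005 0; 0 0 0.0008 0; 0 0 0.001 0; 0 0 0.0013 0; 0 0 0.0015 0; 0 0 0.0015 0; 0 0 0.0015 0",
)

```text
time_s: 23.2
tool_pos: [0.5359, -0.0305, 0.0541]
tool_rot: [1.0, -0.028, -0.0, 0.0]
force: [-3.7, -0.3, 8.1]
grip_width: 0.0489
finger_force: 29.3
```

```bash
python3 h3.py
```

```text
23.2 [ 0.53588969 -0.03045641  0.05410988] -93.26155960261009 29.298083782196045 [-3.72851328 -0.33282112  8.13588891] [0.07027136 0.65784935 0.00307616]
```

Call:
apply_moves(
  plan="-0.0003 0 -0.0002 0; -0.0003 0 -0.0003 0; -0.0003 0 -0.0003 0; -0.0003 0 -0.0003 0; -0.0003 0 -0.0003 0; -0.0003 0 -0.0003 0; -0.0003 0 -0.0003 0; -0.0003 0 -0.0003 0",
)

```text
time_s: 24.2
tool_pos: [0.5359, -0.0304, 0.0541]
tool_rot: [1.0, -0.028, 0.0, 0.0]
force: [-2.1, -0.1, 5.7]
grip_width: 0.0489
finger_force: 29.1
```

```bash
python3 h3.py
```

```text
24.2 [ 0.53588147 -0.03044665  0.0541245 ] -93.25734607294943 29.054498970508575 [-2.13384852 -0.05289379  5.66502669] [ 0.03214446  0.42747084 -0.01593973]
```

Call:
apply_moves(
  plan="0 0 0 0; 0 0 0 0; 0 0 0 0; 0 0 -0.002 0; 0 0 -0.007 0; 0 0 -0.02 0; 0 0 -0.05 0; 0 0 -0.09 0",
  jaw=80,
)

```text
time_s: 25.2
tool_pos: [0.5348, -0.0304, 0.1443]
tool_rot: [1.0, -0.028, -0.001, -0.0]
force: [0.6, -1.1, -0.1]
grip_width: 0.0585
finger_force: 0.0
```

Run:
```python
from h import *
for i in range(3): c=read_camera("wrist")
s=read_state();print(s["time_s"],s["tool_pos"],yaw_y(s),s["finger_force"],s["force"],s["grip_width"])
hsv=cv2.cvtColor(c["img"],cv2.COLOR_RGB2HSV);cv2.imwrite("pics/w9.png",c["img"][:,:,::-1])
p=[.5373,-.0160,-.057]
for z in(.026+.048,.0555+.005):
  print(z,proj(c,place(p,z,np.array([[-.04,0,0],[.04,0,0],[.06,.01,0],[.06,-.04,0],[-.06,-.04,0],[-.06,.01,0]]))).round(1).tolist())
r=cut_out("card","wrist")
for x in r[:3]: print(x["conf"],x["bbox"],x["mask"].sum(),cv2.boxPoints(cv2.minAreaRect(np.argwhere(x["mask"])[:,::-1].astype(np.float32))).tolist())
c=read_camera("side")
print(proj(c,place(p,.0605,np.array([[.06,.01,0],[.06,-.04,0],[-.06,-.04,0],[-.06,.01,0]]))).round(1).tolist())
for x in cut_out("card","side")[:3]: print(x["conf"],x["bbox"],x["mask"].sum())
cv2.imwrite("pics/s9.png",c["img"][:,:,::-1])
```

```text
25.35 [ 0.53832595 -0.03037502  0.14707348] -93.2609508236965 0.0 [-0.14397743 -0.02812728 -0.57423974] 0.05801102536736273
0.074 [[296.4, 268.3], [294.5, 151.6], [277.6, 118.9], [359.4, 118.9], [354.1, 294.4], [282.5, 294.5]]
0.0605 [[297.5, 259.8], [295.8, 148.8], [279.8, 118.0], [357.0, 118.0], [352.2, 284.7], [284.3, 284.7]]
0.94 [280.9, 119.0, 74.2, 166.4] 11947 [[280.0, 117.0], [356.0, 117.0], [356.0, 285.0], [280.0, 285.0]]
[[295.4, 199.2], [297.6, 186.8], [343.8, 188.8], [343.0, 201.3]]
0.66 [295.9, 184.8, 47.4, 19.7] 645
```

Call:
apply_moves(
  plan="-0.014 -0.004 0 -10.5; -0.028 -0.008 0 -21; -0.042 -0.012 0 -31.5; -0.056 -0.016 0 -42; -0.07 -0.02 0 -52.5; -0.084 -0.0216 0 -63; -0.084 -0.0216 0 -73.5; -0.084 -0.0216 0 -84",
  jaw=172,
)

```text
time_s: 26.5
tool_pos: [0.4513, -0.0041, 0.1421]
tool_rot: [0.76, 0.65, -0.001, -0.001]
force: [0.9, 0.2, -0.5]
grip_width: 0.0275
finger_force: 0.0
```

Run:
```python
from h import *
s=read_state();print(s["time_s"],s["tool_pos"],yaw_y(s),s["force"],s["grip_width"],totool(s,np.array([.4557,-.0045,.0845])-s["tool_pos"]))
```

```text
26.5 [ 0.45133881 -0.00413267  0.14205518] -8.898700541120931 [ 0.87119853  0.15453448 -0.48245799] 0.027530152853882585 [0.00032305 0.00454288 0.05754139]
```

Call:
apply_moves(
  plan="0.0003 0.0045 0 -5.7; 0.0003 0.0045 0 -5.7; 0.0003 0.0045 0 -5.7; 0.0003 0.0045 0 -5.7; 0.0003 0.0045 0 -5.7; 0.0003 0.0045 0 -5.7; 0.0003 0.0045 0 -5.7; 0.0003 0.0045 0 -5.7",
)

```text
time_s: 27.5
tool_pos: [0.4574, -0.0046, 0.1434]
tool_rot: [0.729, 0.685, 0.0, 0.0]
force: [0.1, 0.9, 0.9]
grip_width: 0.0278
finger_force: 0.0
```

Run:
```python
from h import *
c=read_camera("wrist");s=read_state();print(s["time_s"],s["tool_pos"],yaw_y(s),s["force"],s["grip_width"],totool(s,np.array([.4557,-.0045,.0845])-s["tool_pos"]))
p=[.5373,-.0160,-.057]
L=np.array([[sx*.008-.082,.0053+.011*t*.0877,.0724+.011*t*.996] for t in(-1,1) for sx in(-1,1)])
print(proj(c,place(p,.026,L)).round(1).tolist())
for r in cut_out("lever_tab","wrist")[:3]: print(r["conf"],r["bbox"],r["mask"].sum())
g=cv2.cvtColor(c["img"],cv2.COLOR_RGB2GRAY)
print("\n".join("".join("#" if x<45 else "+" if x<90 else "." for x in r[::2]) for r in g[180:300:4,240:400]))
```

```text
27.55 [ 0.45739403 -0.00456431  0.14340262] -3.5634636369710666 [-0.43790036 -0.06126318 -0.54429594] 0.02772407532472764 [-4.06971356e-05 -1.69796591e-03  5.89025299e-02]
[[300.5, 219.2], [327.2, 219.0], [298.6, 229.4], [328.3, 229.2]]
0.65 [299.4, 202.0, 33.2, 26.7] 553
0.5 [598.0, 328.4, 40.3, 62.2] 1963
..........................##....................................................
..........................##....................................................
..........................##....................................................
..........................##.....+..............................................
..........................++............++......................................
..........................++......+.....++......................................
..........................++............++.+....................................
..........................+++.....................................+++...........
..........................+++.....................................+++++.........
...........................++.................................
[... 938 characters left out ...]
...........................######+++++++#######.....
..#######++++++++######................................######++++++++#######....
.#######++++++++#######................................#######++++++++#######...
###########+....#######................................#######+...+##########+..
#############+..#######................................#######+.+###############
#############+..#######................................#######..+###############
######################+................................+########################
######################..................................########################
######################..................................########################
```

Call:
apply_moves(
  plan="0 -0.0017 0.015 0.3; 0 -0.0017 0.03 0.3; 0 -0.0017 0.045 0.3; 0 -0.0017 0.055 0.3; 0 -0.0017 0.06 0.3; 0 -0.0017 0.06 0.3; 0 -0.0017 0.06 0.3; 0 -0.0017 0.06 0.3",
)

```text
time_s: 28.6
tool_pos: [0.4562, -0.0045, 0.0839]
tool_rot: [0.731, 0.683, 0.0, 0.001]
force: [-0.7, 0.5, 0.2]
grip_width: 0.0275
finger_force: 0.0
```

```bash
python3 h3.py
```

```text
28.6 [ 0.45623314 -0.00448198  0.08390288] -3.8651510804190714 0.0 [-0.71208557  0.50983478  0.24724537] [ 0.0553335  -0.04143575  0.00052758]
```

Call:
apply_moves(
  plan="0 0 0 0; 0 0 0 0; 0 0 0 0; 0 0 0 0; 0 0 0 0; 0 0 0 0; 0 0 0 0; 0 0 0 0",
  jaw=211,
)

```text
time_s: 29.6
tool_pos: [0.4559, -0.0045, 0.0838]
tool_rot: [0.731, 0.683, -0.0, 0.0]
force: [-2.8, 0.8, 6.4]
grip_width: 0.0151
finger_force: 27.0
```

```bash
python3 h3.py
```

```text
29.6 [ 0.45588128 -0.00446591  0.08383115] -3.859162771467209 26.95027381181717 [-2.77594851  0.80830597  6.35285944] [-0.0346839   0.3157237   0.00786659]
```

Call:
apply_moves(
  plan="0.0031 0 0 0; 0.009 0 0.001 0; 0.0148 0 0.0027 0; 0.0204 0 0.005 0; 0.0258 0 0.0079 0; 0.0308 0 0.0112 0; 0.0332 0 0.0131 0; 0.0355 0 0.0151 0",
)

```text
time_s: 30.6
tool_pos: [0.458, 0.0286, 0.069]
tool_rot: [0.731, 0.682, -0.002, 0.001]
force: [-2.8, -2.1, 11.1]
grip_width: 0.0153
finger_force: 24.5
```

```bash
python3 h3.py
```

```text
30.6 [0.45797558 0.0285764  0.06902516] -3.9524765119373693 24.506410360336304 [-2.78140934 -2.05877744 11.10491527] [-0.83290653  0.77460383  0.0027127 ]
```

Call:
apply_moves(
  plan="0.0043 0 0.0042 0; 0.0081 0 0.0089 0; 0.0114 0 0.014 0; 0.0142 0 0.0194 0; 0.0154 0 0.0222 0; 0.0165 0 0.025 0; 0.0172 0 0.0275 0; 0.0172 0 0.0275 0",
)

```text
time_s: 31.6
tool_pos: [0.459, 0.051, 0.0405]
tool_rot: [0.73, 0.684, 0.001, -0.001]
force: [-1.8, 6.2, 1.2]
grip_width: 0.0155
finger_force: 26.2
```

```bash
python3 h3.py
```

```text
31.6 [0.45895364 0.05104603 0.04052069] -3.742510484753273 26.156772673130035 [-1.8425851   6.21396408  1.24533051] [ 1.09163916  0.30537509 -0.02319477]
```

Call:
apply_moves(
  plan="0 0 0 0; 0 0 0 0; 0 0 0 0; 0 0 -0.005 0; 0 0 -0.02 0; 0 0 -0.045 0; 0 0 -0.07 0; 0 0 -0.07 0",
  jaw=172,
)

```text
time_s: 32.6
tool_pos: [0.4617, 0.0485, 0.1137]
tool_rot: [0.731, 0.683, 0.002, 0.002]
force: [-0.3, 0.1, -0.5]
grip_width: 0.0278
finger_force: 0.0
```

Run:
```python
from h import *
for i in range(2): c=read_camera("wrist")
s=read_state();print(s["time_s"],s["tool_pos"],yaw_y(s),s["force"],s["grip_width"])
p=[.5373,-.0160,-.057]
L=np.array([[sx*.008-.082,y,.0295] for y in(.048,.07) for sx in(-1,1)])
print(place(p,.026,L).mean(0),proj(c,place(p,.026,L)).round(1).tolist())
for r in cut_out("lever_tab","wrist")[:3]: print(r["conf"],r["bbox"],r["mask"].sum())
g=cv2.cvtColor(c["img"],cv2.COLOR_RGB2GRAY)
print("\n".join("".join("#" if x<45 else "+" if x<90 else "." for x in r[::2]) for r in g[140:280:4,240:400]))
c=read_camera("side");im=c["img"][:,:,::-1];cv2.imwrite("pics/s10.png",im)
for n in("lever_tab","card"): print([(r["conf"],r["bbox"]) for r in cut_out(n,"side")[:2]])
```

```text
32.7 [0.45947059 0.047945   0.11137032] -3.869543716979352 [-0.22780715 -0.57874009 -0.50702426] 0.028036360938219738
[0.45879435 0.04757565 0.0555    ] [[300.5, 232.9], [326.8, 232.6], [299.7, 198.2], [326.7, 197.9]]
0.9 [302.0, 196.1, 23.6, 67.8] 1231
.......................##+............................############..............
.......................##+............................############+.............
.......................###............................+###########..............
.......................###..............................########+...............
.......................###..................................+...................
.......................+##......................................................
.......................+##......................................................
.......................+##......................................................
........................##......................................................
........................##......................................................
........................############
[... 1397 characters left out ...]
###++++++++++#++........
......######+++++++####..#+............................####+++++++######+.......
.....######+++++++#####..#++...........................#####+++++++######.......
....######++++++++#####..+++.............+.............#####++++++++######......
...#######+++++++######..+++............+..............######+++++++#######.....
..#######++++++++######..++#............+..............######++++++++#######....
.#######++++++++#######..++#............+..............#######++++++++#######...
##########++....#######...++.....+......+.+...........+#######+...+###########+.
[(0.39, [350.5, 209.1, 6.7, 16.3])]
[(0.91, [297.2, 185.8, 47.3, 18.9]), (0.36, [379.8, 164.9, 11.8, 31.4])]
```

Call:
apply_moves(
  plan="0 -0.0007 0.005 0; 0 -0.0007 0.01 0; 0 -0.0007 0.02 0; 0 -0.0007 0.032 0; 0 -0.0007 0.042 0; 0 -0.0007 0.048 0; 0 -0.0007 0.052 0; 0 -0.0007 0.052 0",
  jaw=255,
)

```text
time_s: 33.9
tool_pos: [0.4584, 0.0482, 0.0586]
tool_rot: [0.73, 0.683, -0.0, -0.0]
force: [0.7, -0.8, -0.1]
grip_width: -0.0001
finger_force: 0.0
```

```bash
python3 h3.py
```

```text
33.9 [0.45844943 0.04823576 0.05859637] -3.85297792714432 0.0 [ 0.67253471 -0.78046323 -0.14575173] [-0.01316467 -0.02165532 -0.00196691]
```

Call:
apply_moves(
  plan="0 0 0.001 0; 0 0 0.002 0; 0 0 0.0025 0; 0 0 0.003 0; 0 0 0.0035 0; 0 0 0.004 0; 0 0 0.004 0; 0 0 0.004 0",
)

```text
time_s: 34.9
tool_pos: [0.4588, 0.0483, 0.0551]
tool_rot: [0.731, 0.683, 0.0, 0.0]
force: [-1.1, -0.5, 5.2]
grip_width: -0.0
finger_force: 2.6
```

```bash
python3 h3.py
```

```text
34.9 [0.45877101 0.04829756 0.05514971] -3.8568640440514477 2.624068668228574 [-1.14619783 -0.45634227  5.24807965] [ 0.00194314  0.38646091 -0.00269798]
```

Call:
apply_moves(
  plan="0 0 0.0003 0; 0 0 0.0006 0; 0 0 0.0009 0; 0 0 0.0012 0; 0 0 0.0012 0; 0 0 0.0012 0; 0 0 0.0012 0; 0 0 0.0012 0",
)

```text
time_s: 35.9
tool_pos: [0.4589, 0.0484, 0.0547]
tool_rot: [0.73, 0.683, -0.0, 0.0]
force: [-3.5, 0.3, 10.7]
grip_width: 0.0001
finger_force: 5.4
```

```bash
python3 h3.py
```

```text
35.9 [0.45893546 0.04842876 0.05466484] -3.8557437945736615 5.444290826562792 [-3.5428353   0.29251316 10.74291028] [-0.04010256  0.72300594  0.0041053 ]
```

Call:
apply_moves(
  plan="0 0 0.0003 0; 0 0 0.0006 0; 0 0 0.001 0; 0 0 0.001 0; 0 0 0.001 0; 0 0 0.001 0; 0 0 0.001 0; 0 0 0.001 0",
)

```text
time_s: 36.9
tool_pos: [0.4591, 0.0485, 0.0543]
tool_rot: [0.73, 0.683, -0.0, 0.001]
force: [-4.2, 0.9, 16.6]
grip_width: -0.0002
finger_force: 7.8
```

```bash
python3 h3.py
```

```text
36.9 [0.45913404 0.04853289 0.05427651] -3.854810654929061 7.796647846698761 [-4.20359609  0.93065139 16.58763872] [-0.12949904  1.02099295 -0.03828744]
```

16.6 N held; now retreat upward.

Call:
apply_moves(
  plan="0 0 -0.003 0; 0 0 -0.01 0; 0 0 -0.03 0; 0 0 -0.06 0; 0 0 -0.1 0; 0 0 -0.14 0; 0 0 -0.16 0; 0 0 -0.16 0",
)

```text
time_s: 37.9
tool_pos: [0.4599, 0.0483, 0.2142]
tool_rot: [0.731, 0.683, 0.001, 0.002]
force: [-0.7, -0.0, -0.1]
grip_width: -0.0001
finger_force: 0.0
```

Run:
```python
from h import *
for i in range(3): c=read_camera("wrist")
s=read_state();print(s["time_s"],s["tool_pos"],s["force"])
p=[.5373,-.0160,-.057]
L=np.array([[sx*.008-.082,y,.0295] for y in(.048,.07) for sx in(-1,1)])
print("tab",proj(c,place(p,.026,L)).round(1).tolist())
print("card",proj(c,place(p,.0605,np.array([[.06,.01,0],[.06,-.04,0],[-.06,-.04,0],[-.06,.01,0]]))).round(1).tolist())
for n in("lever_tab","card"): print(n,[(r["conf"],r["bbox"]) for r in cut_out(n,"wrist")[:2]])
# rings: predicted shut-arc apex points over posts, darkness along a line
g=cv2.cvtColor(c["img"],cv2.COLOR_RGB2GRAY)
def px(x,y,z): return proj(c,place(p,.026,np.array([[x,y,z]])))[0]
for x in(-.04,.04): print("ring apex", [int(g[int(v)-2:int(v)+3,int(u)-2:int(u)+3].min()) for u,v in (px(x,y,z) for y,z in((0,.052),(.01,.057),(.02,.056),(.03,.045)))], "open lean",[int(g[int(v)-2:int(v)+3,int(u)-2:int(u)+3].min()) for u,v in (px(x,y,.06) for y in(.05,.06,.07))])
a,b=px(-.04,.01,.057),px(.04,.01,.057);print(a,b)
print("\n".join("".join("#" if x<100 else "+" if x<170 else "." for x in r) for r in g[160:300:4,290:450]))
```

```text
38.05 [0.457457   0.0479099  0.21121536] [ 0.20476234 -0.27255422  0.11996478]
tab [[309.0, 190.5], [327.1, 190.3], [308.6, 166.0], [327.0, 165.8]]
card [[476.7, 231.2], [470.8, 281.2], [342.5, 282.3], [342.9, 232.5]]
lever_tab [(0.76, [311.1, 164.6, 17.0, 50.6])]
card [(0.65, [341.2, 228.6, 135.5, 53.8]), (0.37, [295.6, 1.0, 238.8, 272.7])]
ring apex [126, 113, 111, 123] open lean [148, 175, 231]
ring apex [132, 129, 140, 122] open lean [231, 231, 231]
[368.76161269 242.24617096] [464.57806294 241.3407717 ]
+++++++++#######################################################################################################################################################
+++++++++####+..................................................................................................................................................
++...++++####++++++##################+..........................................................................................................................
.........+###......+#################+.................................................................
[... 4348 characters left out ...]
........................................................
#########################################################################+..........................+#####################++.................................+..
###########################################################################+...................+####################################+.......................+..+
####################################################################################++++......+#############################################+................++.
####################################################################################################################################################++.....++.++
```

```bash
python3 -c "
from workcell import *
print(job_done())"
```

```text
the job is handed in; nothing more can be done
None
```

The card is filed flat on both posts, the rings are shut, and the lever was pressed home at about 16.6 N; the job was handed in at about 38 s with the robot clear. Pressing the card peaked briefly at about 8 N before settling at 5.7 N, and I confirmed the end state from network detections and pixel values rather than by eye, as the 10 picture views were used up.

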